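# Re-rack four carving gouges in reverse order

### The arm

A 6-joint arm with a two-finger parallel gripper is mounted at the origin on the work surface. World frame = base frame: x ahead of the robot, y to its left, z up, the work surface at z = 0. Lengths are in m, angles in rad, forces in N, time in s.
With the tool pointing down it reaches from about 0.275 to 0.825 m from the base axis. Payload 5.2 kg.
Tool frame: the origin (TCP) lies at the very end of the fingers, on their centre line; the grasp point (between the pads) lies 19 mm behind it; z points along the fingers, y is the line along which they close (so a half turn about z gives the same grasp; the last joint's range is limited). The gripper opens to 93 mm and grips with 3 to 60 N. Pads are 15 mm wide; open, the fingers measure 128 mm over their backs; the gripper's body (75 mm by 188 mm) begins 65 mm behind the grasp point.
Start: joints at [-1.524, 0.259, 1.535, -0, 1.348, -0.203], TCP at [0.136, -0.533, 0.219] pointing down, gripper open.
Joint ranges: [-3.14, 3.14], [-0.91, 2.08], [0.19, 2.58], [-1.22, 4.36], [0.22, 2.71], [-3.12, 3.12]. Speed limits (rad/s): [2.57, 2.57, 3.14, 3.14, 3.14, 3.14].

### API

Orientations are given as a 3x3 rotation matrix whose columns are the frame's x, y, z axes.
In Python, from cell import robot gives the robot as it stands. Calls block until the motion is done:
- robot.reach(position, orientation): joint-space move of the TCP to a pose.
- robot.move_linear(position, velocity=0.15, rot=None, threshold=None): straight line of the TCP; rot=None keeps the orientation; velocity is the mean speed in m/s. With threshold (N) it stops when the force on the tool has changed by that much, and returns True; else False.
- robot.set_joints(angles): joint-space move.
- robot.grip(opening, f_grip=None): opening from 0.0 (shut) to 1.0 (fully open); f_grip is the grip in N (None keeps the last); returns when the fingers have stopped.
- robot.wait(seconds).
- robot.solve_ik(position, orientation): joint angles nearest the present ones, or None.
- robot.observe(): the state.
- robot.capture(name): name is "scene" or "top" or "wrist"; returns a dict with "pixels" (480x640x3 uint8, red, green, blue), "fx", "fy", "cx", "cy" (pixels), "origin" and "rotation" of the camera in the world. Camera axes: x right, y up, looking along -z (the intrinsics and any distortion apply to the point x, -y, -z); pixel columns grow to the right and rows downward; lengths in m; the calibration is good to about 2 mm. A picture is of the moment at which its call begins. There is no depth.
A pose or a line that the arm cannot do raises robot.Unreachable and nothing moves.
- robot.job_done(): hands the job in; it is judged then, once.
The state is a dict: "time": time; "joints": joint angles; "qd": joint speeds; "effort": joint torques, N m; "eef_pos": TCP position; "tool_rot": TCP orientation; "contact_force": force on the tool from outside, world axes, zero at the start; "ft_torque": the same for the moment, N m; "finger_gap": opening from 0.0 (shut) to 1.0 (fully open); "grasp_force": force on a finger pad.
Only numpy, scipy, OpenCV 4.12 (cv2) and the standard library are available. Lean on these libraries where they do the work, as an engineer would, in place of code of your own. Each camera call takes 0.05 s, during which the arm holds its last target. There are 200 camera calls.

### The job

Move the four carving tools from the dark board into the empty pale rack beside it in reverse order: the leftmost one on the board goes to the rightmost place of the rack, and so on. Each must lie fully down in both notches of its place with its handle centred over the two rails (the blade may point either way). Never drop or lay a tool on the bench.

Things in the scene. Friction and masses are not known exactly. Their poses are not given: they have to be found in the camera images.
- gouge_a_mid (a point): Carving tool, 0.11 kg, octagonal wooden handle 28 mm wide and high: short handle 124 mm long, brass ferrule, broad flat blade 26 mm wide; tip 149 mm from this point. This point: middle of the handle, half-way up, where to grasp across it, between the rails; x towards the blade, z up. It starts level on its rest, blade away from the robot, this point 62 mm above the bench.
- gouge_b_mid (a point): Carving tool, 0.11 kg, octagonal wooden handle 28 mm wide and high: handle 136 mm long, dark ferrule, thin neck, very narrow blade 8 mm wide; tip 163 mm from this point. This point: middle of the handle, half-way up, where to grasp across it, between the rails; x towards the blade, z up. It starts level on its rest, blade away from the robot, this point 62 mm above the bench.
- gouge_c_mid (a point): Carving tool, 0.11 kg, octagonal wooden handle 28 mm wide and high: handle 148 mm long, brass ferrule, roof-shaped (V) blade; tip 157 mm from this point. This point: middle of the handle, half-way up, where to grasp across it, between the rails; x towards the blade, z up. It starts level on its rest, blade away from the robot, this point 62 mm above the bench.
- gouge_d_mid (a point): Carving tool, 0.11 kg, octagonal wooden handle 28 mm wide and high: longest handle, 160 mm, dark ferrule, round spoon-like blade 30 mm across; tip 161 mm from this point. This point: middle of the handle, half-way up, where to grasp across it, between the rails; x towards the blade, z up. It starts level on its rest, blade away from the robot, this point 62 mm above the bench.
- rest_a: Fixed wooden rest on the board under gouge a at the start: marks its place in the starting row (order varies; all four alike). Origin: centre of its underside, 8 mm above the bench; x away from the robot, y left along the row. Two 14 mm rails across, at x = -40 and +40 mm, each with a notch 46 mm wide, floor at z = 40 mm, lips to 52 mm.
- rest_b: Fixed wooden rest on the board under gouge b at the start: marks its place in the starting row (order varies; all four alike). Origin: centre of its underside, 8 mm above the bench; x away from the robot, y left along the row. Two 14 mm rails across, at x = -40 and +40 mm, each with a notch 46 mm wide, floor at z = 40 mm, lips to 52 mm.
- rest_c: Fixed wooden rest on the board under gouge c at the start: marks its place in the starting row (order varies; all four alike). Origin: centre of its underside, 8 mm above the bench; x away from the robot, y left along the row. Two 14 mm rails across, at x = -40 and +40 mm, each with a notch 46 mm wide, floor at z = 40 mm, lips to 52 mm.
- rest_d: Fixed wooden rest on the board under gouge d at the start: marks its place in the starting row (order varies; all four alike). Origin: centre of its underside, 8 mm above the bench; x away from the robot, y left along the row. Two 14 mm rails across, at x = -40 and +40 mm, each with a notch 46 mm wide, floor at z = 40 mm, lips to 52 mm.
- board: Fixed dark board, 130 x 340 x 8 mm, under the four rests: the starting row. Origin: centre of its underside, on the bench; x away from the robot, y to the left along the row, z up. The rests' middles are at y = -123, -41, +41 and +123 mm.
- rack: Fixed pale rack, target, left or right of the board. Origin: centre of its underside, on the bench; x away from the robot, y left along the row. Places at x = 0, y = -123, -41, +41, +123 mm, tools lying along x. 8 mm base; two 14 mm rails at x = -40 and +40 mm with notches 46 mm wide, floor z = 48 mm, lips to 60 mm; the middle of a seated handle is at z = 62 mm.

How it is judged:
By the outcome, as a careful person would: the job done as asked, in the order asked, and still so for the second after the job is handed in, with the robot touching nothing.
It also fails if it takes over 104 s, if anything falls off the work surface, if the arm or the gripper's body presses on something with over 40 N, if the wrist force passes 120 N, or if a joint passes its speed limit or range.

## Working session

There is one attempt and no reset: what is moved stays moved. The work goes in short steps, each a Python script; the robot and the scene stay as the last script left them, time stands still between calls to the robot, and variables do not carry over. Pictures are saved under pics/ and viewed, at most 14 in all, crops included, and the job is handed in when it is done.

```bash
mkdir -p pics; ls; python3 - <<'E'
from cell import robot
import cv2
for n in("top","scene"):
    c=robot.capture(n); cv2.imwrite(f"pics/{n}0.png",c["pixels"][:,:,::-1])
    print(n,{k:(v if k!="pixels" else 0) for k,v in c.items()})
print(robot.observe()["time"])
E
```

```text
pics
top {'pixels': 0, 'fx': 433.08515716033116, 'fy': 433.08515716033116, 'cx': 319.2652845256365, 'cy': 229.92634158927558, 'origin': array([4.49058105e-01, 9.50818859e-04, 1.02841778e+00]), 'rotation': array([[-0.02692805,  0.9973816 , -0.067118  ],
       [-0.99951737, -0.02790441, -0.01365195],
       [-0.0154891 ,  0.06671799,  0.99765164]])}
scene {'pixels': 0, 'fx': 495.1976350208782, 'fy': 495.1976350208782, 'cx': 320.53343340299966, 'cy': 239.0075127340376, 'origin': array([ 0.94477828, -0.0342543 ,  0.81524114]), 'rotation': array([[ 0.06002419, -0.84503951,  0.53132413],
       [ 0.99816235,  0.04638262, -0.03899454],
       [ 0.00830772,  0.53268836,  0.8462707 ]])}
0.1
```

View pics/top0.png

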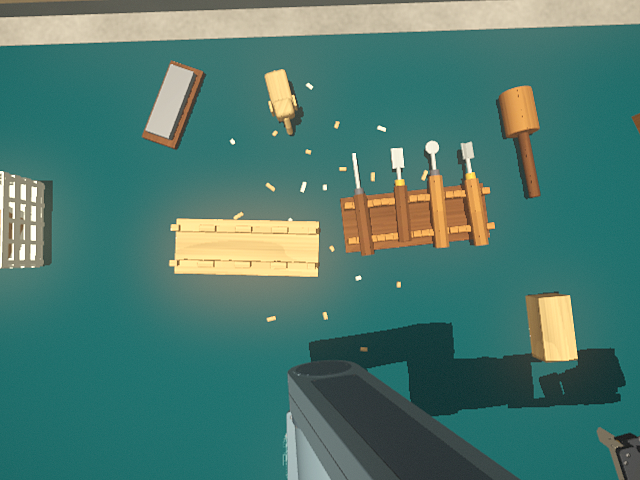

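The top view shows the board at about (415,215), with tools left to right b (360), a (402), d (438) and c (475). The empty rack is at about (247,247). I'll zoom in on that area.

```bash
python3 - <<'E'
import cv2
i=cv2.imread("pics/top0.png")[130:290,160:500]
a=cv2.resize(i[60:,:175],None,fx=4.4,fy=4.4,interpolation=cv2.INTER_CUBIC)
b=cv2.resize(i[:140,170:],None,fx=4.25,fy=4.25,interpolation=cv2.INTER_CUBIC)
cv2.imwrite("pics/rackcrop.png",a);cv2.imwrite("pics/boardcrop.png",b)
E
```

```text
(no output)
```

View pics/rackcrop.png

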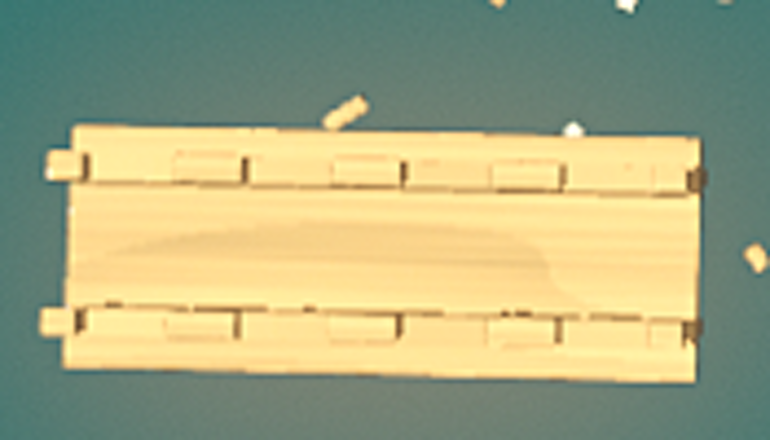

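View pics/boardcrop.png

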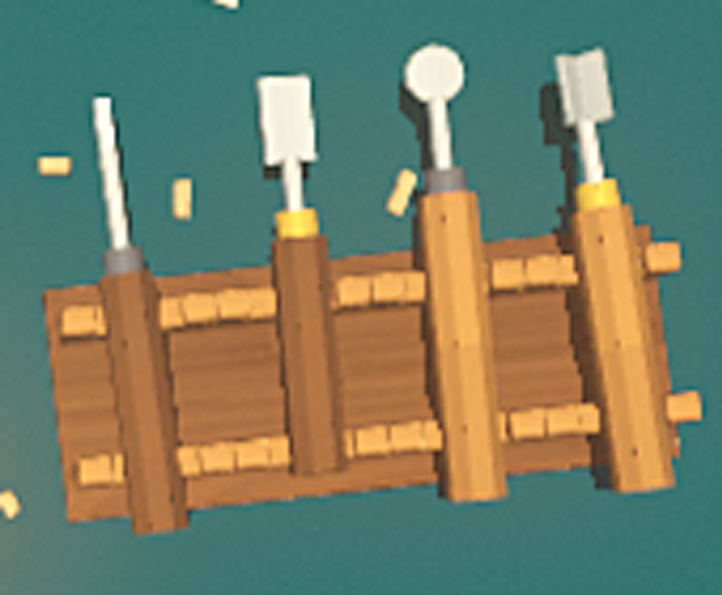

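The crops show b, a, d and c left to right, each handle slightly yawed and shifted. In the rack crop the base corners are about (75,126), (700,138), (695,382) and (62,368). I'll turn these into world points and check them against the given sizes.

```bash
cat >h.py <<'E'
import numpy as np, cv2
from cell import robot
def ray(c,px,z):
    px=np.atleast_2d(px).astype(float)
    d=np.c_[(px[:,0]-c["cx"])/c["fx"],-(px[:,1]-c["cy"])/c["fy"],-np.ones(len(px))]@np.array(c["rotation"]).T
    o=np.array(c["origin"]); return o+d*((z-o[2])/d[:,2])[:,None]
def R(yaw):
    c,s=np.cos(yaw),np.sin(yaw); return np.array([[c,s,0],[s,-c,0],[0,0,-1.]])
E
python3 - <<'E'
from h import *
np.set_printoptions(precision=4,suppress=True)
c=robot.capture("top")
k=ray(c,np.array([(75,126),(700,138),(695,382),(62,368)])/4.4+(160,190)-.4,.008)[:,:2]
print("rack",k.mean(0),[np.linalg.norm(k[i]-k[i-1]) for i in range(4)])
u=(k[0]+k[3]-k[1]-k[2]);print("yaw",np.arctan2(-u[0],u[1]),"yaw2",np.arctan2(*(k[0]+k[1]-k[2]-k[3])[::-1]))
# board corners z=.008
b=ray(c,np.array([(45,292),(648,228),(68,520)])/4.25+(330,130)-.4,.008)[:,:2]
print("board",(b[1]+b[2])/2,np.linalg.norm(b[1]-b[0]),np.linalg.norm(b[2]-b[0]))
for n,p in dict(b=[(162,530),(128,270)],a=[(318,472),(301,236)],d=[(475,498),(448,190)],c=[(643,490),(603,206)]).items():
    q=ray(c,np.array(p)/4.25+(330,130)-.4,.066)[:,:2]; d=q[1]-q[0]
    print(n,q.mean(0),np.linalg.norm(d),np.arctan2(d[1],d[0]))
# wrist look
robot.reach([.40,.0,.36],R(0)); print(robot.observe()["joints"],robot.observe()["time"])
c=robot.capture("wrist");cv2.imwrite("pics/w0.png",c["pixels"][:,:,::-1]);print(c["origin"],c["rotation"])
E
```

```text
rack [0.4819 0.1879] [np.float64(0.13028744800565525), np.float64(0.3379263940442466), np.float64(0.13053618384738327), np.float64(0.33940606944084106)]
yaw -0.047935679142138525 yaw2 -0.05293704687379304
board [ 0.5408 -0.2093] 0.3372829653147264 0.1276740121039026
b [ 0.5252 -0.0851] 0.13767656733791417 0.09574904858688399
a [ 0.5469 -0.172 ] 0.12447780253631256 0.031696135343639464
d [ 0.5501 -0.2515] 0.1624717814634232 0.04154751866702142
c [ 0.5455 -0.3354] 0.1502134343806997 0.08785298964938096
[-0.2818 -0.0835  1.5782 -0.0002  1.6473  1.2898] 2.3417
[ 0.4771 -0.0005  0.5272] [[-0.0006  0.96    0.2799]
 [-1.     -0.0006 -0.    ]
 [ 0.0001 -0.2799  0.96  ]]
```

View pics/w0.png

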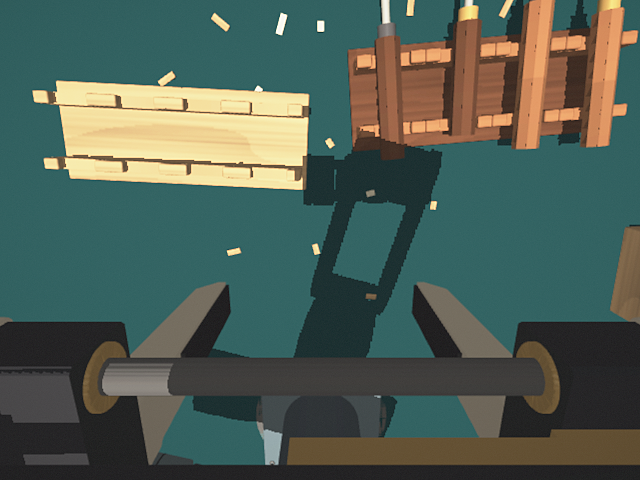

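The wrist view shows the rack's base corners at about (57,81), (309,95) and (303,189), with the board at top right. I'll cross-check the rack from this view, then move the first tool, b.

```bash
cat >>h.py <<'E'
RC,RY=np.array([.4819,.1879]),-.050
ux,uy=np.array([np.cos(RY),np.sin(RY)]),np.array([-np.sin(RY),np.cos(RY)])
T=dict(b=(.5252,-.0851,.0957,-.123),a=(.5469,-.172,.0317,-.041),d=(.5501,-.2515,.0415,.041),c=(.5455,-.3354,.0879,.123))
def move(n):
    x,y,w,sl=T[n]
    robot.grip(.62); robot.reach([x,y,.17],R(w))
    if robot.move_linear([x,y,.044],.12,threshold=12): print("touch",robot.observe()["eef_pos"]); return
    robot.grip(0,35); o=robot.observe(); print("gap",o["finger_gap"]*93,"F",o["grasp_force"])
    robot.move_linear([x,y,.17],.12)
    o=robot.observe(); print("held",o["finger_gap"]*93,o["contact_force"])
    p=RC+uy*sl
    robot.reach([*p,.17],R(RY)); robot.move_linear([*p,.06],.12)
    t=robot.move_linear([*p,.0435],.04,threshold=8); o=robot.observe(); print("down",t,o["eef_pos"],o["contact_force"])
    robot.grip(.62); robot.move_linear([*p,.17],.15); print("t",robot.observe()["time"])
def snap(name):
    c=robot.capture("top"); cv2.imwrite(f"pics/{name}.png",cv2.resize(c["pixels"][130:290,160:500,::-1],None,fx=2.35,fy=2.35,interpolation=cv2.INTER_CUBIC))
E
python3 - <<'E'
from h import *
c=robot.capture("wrist")
k=ray(c,[(57,81),(309,95),(303,189)],.008); print((k[0]+k[2])/2,np.linalg.norm(k[1]-k[0]),np.linalg.norm(k[2]-k[1]),k[0]-k[1])
move("b"); robot.reach([.36,.10,.36],R(0))
snap("t1")
c=robot.capture("wrist");cv2.imwrite("pics/w1.png",c["pixels"][:,:,::-1])
E
```

```text
[0.47993327 0.18924402 0.008     ] 0.3380510756770258 0.1273521165926352 [0.01770581 0.33758708 0.        ]
gap 28.04619120545443 F 34.97430145740509
held 27.641460769758083 [-0.66875159  0.83816382 -1.06850498]
down True [0.4756978  0.0651112  0.04402152] [-0.40483542  0.85312152  3.97282398]
t 10.9917
```

View pics/w1.png

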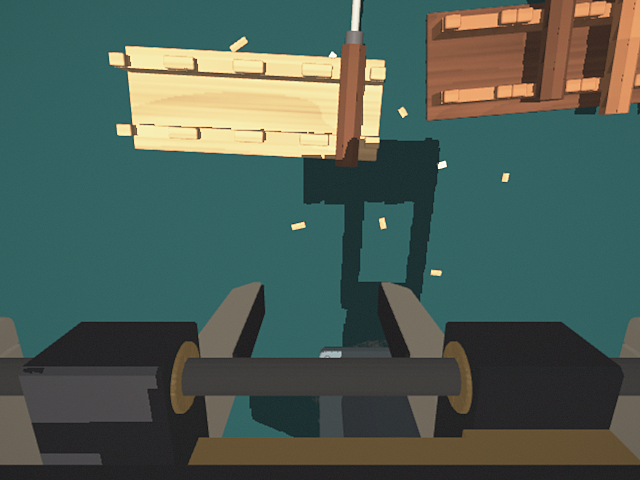

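Tool b lies in the rightmost place, with its handle from about (352,45) to (346,165). I'll check that it is centred and do the other three, stopping at any unexpected contact or grasp.

```bash
python3 - <<'E'
from h import *
c=robot.capture("wrist"); q=ray(c,[(352,45),(346,165)],.066)[:,:2]; m=q.mean(0)-RC
print("b in rack",m@ux,m@uy,np.linalg.norm(q[0]-q[1]))
for n in "adc":
    move(n)
    if robot.observe()["eef_pos"][2]<.15: break
robot.reach([.36,.10,.36],R(0))
c=robot.capture("wrist");cv2.imwrite("pics/w2.png",c["pixels"][:,:,::-1]); snap("t2")
E
```

```text
b in rack -0.0031254982924182424 -0.12221194735229422 0.13577294046272184
gap 27.615664011432212 F 34.844858050346375
held 27.873401069287848 [-0.48595391  0.10582592 -0.76972063]
down True [0.47980344 0.14699969 0.04401516] [ 0.11370039 -0.4792713   2.97845134]
t 21.0667
gap 27.56636934416711 F 34.952961802482605
held 27.785554892710795 [ 0.60878566  0.2997521  -1.77702503]
down True [0.48388956 0.22890567 0.04403917] [0.35390057 0.26871455 5.60352622]
t 30.7083
gap 27.673104062794742 F 34.874664545059204
held 27.589019999098085 [-7.60265721e-01 -3.26014445e-05 -2.18358539e-01]
down True [0.48799578 0.31076653 0.04403741] [-0.83009204  0.36633354  3.68042569]
t 41.4333
```

View pics/w2.png

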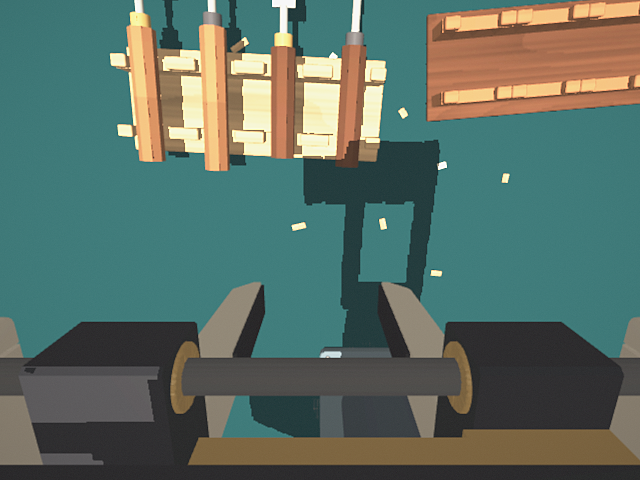

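View pics/t2.png

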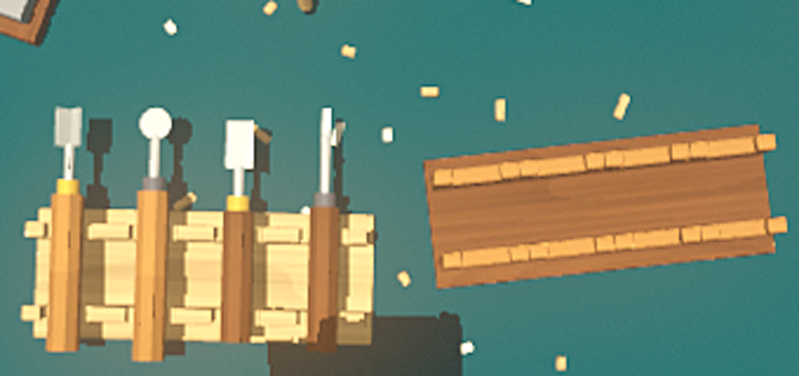

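Both views show c, d, a and b left to right in the rack, all in their notches, with the board empty. I'll check the handle centres before handing in.

```bash
python3 - <<'E'
from h import *
c=robot.capture("top"); f=2.35
for n,p in dict(c=[(65,193),(63,351)],d=[(153,190),(148,360)],a=[(238,210),(236,342)],b=[(326,206),(322,349)]).items():
    q=ray(c,np.array(p)/f+(160,130)-.3,.066)[:,:2]; m=q.mean(0)-RC
    print(n,(m@ux).round(4),(m@uy).round(4),np.linalg.norm(q[0]-q[1]).round(4))
print(robot.observe()["time"])
E
```

```text
c -0.0003 0.1227 0.1501
d -0.0012 0.0401 0.1612
a -0.0005 -0.0422 0.125
b 0.0 -0.1247 0.1352
42.775
```

All four handles are within about 2 mm of their places, and the lengths match, so I'm handing in.

```bash
python3 -c "
from cell import robot
print(robot.job_done())"
```

```text
the job is handed in; nothing more can be done
None
```

All four tools are in the rack in reverse order (c, d, a, b from left to right), in their notches and within about 2 mm of centre by the final top view; I handed the job in at about 43 s.

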